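# Load the solvent bottles into the bench caddy and lock the keeper over them

## Task

Draw every bottle out of the tilted carton and stand each one upright in its own pocket of the aluminium caddy. Then lock them in for carrying: turn the button clear of the far fork, tilt the steel keeper strip so that its oblong eye goes over the wide T-head of the caddy's near stud, lay it down level between the bottles with its tongue in the far fork, and swing the button all the way round over the tongue. Leave the things lying around on the bench where they are.

Things in the scene. Friction and masses are not known exactly. Their poses are not given: they have to be found in the camera images.
- carton_mouth (a point): Middle of the open mouth, level with the rim, of a brown cardboard carton fixed on a stand that tips it 25 degrees (0.436 rad) towards the robot. Outside 144 mm (along the slope) x 176 mm (y) x 106 mm deep, board 4 mm. Axes level: x from its low front to its high back, y along its width, z up; the cells lean, mouths towards -x.
- carton_floor (a point): Middle of the carton's inner floor, 101 mm straight down the cells from the mouth point. Two rows of two cells, each 66 mm (along the slope) x 82 mm (y); dividers end 6 mm below the rim. A bottle rests on the floor and the front side of its cell, cap top 15 mm below the rim, about 28 mm free on both y sides of the cap; drawn 105 mm along the cell it is clear.
- bottle1_mid (a point): Squat white bottle no. 1: 60 mm diameter, 52 mm to the shoulder, 86 mm tall, about 110 g, black screw cap of 26 mm diameter on the top 22 mm. The point lies on the bottle's axis half-way up, 43 mm above its foot; z runs from foot to cap. It starts in one of the carton's cells, tipped with the carton; None if absent.
- bottle2_mid (a point): Squat white bottle no. 2: 60 mm diameter, 52 mm to the shoulder, 86 mm tall, about 110 g, black screw cap of 26 mm diameter on the top 22 mm. The point lies on the bottle's axis half-way up, 43 mm above its foot; z runs from foot to cap. It starts in one of the carton's cells, tipped with the carton; None if absent.
- bottle3_mid (a point): Squat white bottle no. 3: 60 mm diameter, 52 mm to the shoulder, 86 mm tall, about 110 g, black screw cap of 26 mm diameter on the top 22 mm. The point lies on the bottle's axis half-way up, 43 mm above its foot; z runs from foot to cap. It starts in one of the carton's cells, tipped with the carton; None if absent.
- bottle4_mid (a point): Squat white bottle no. 4: 60 mm diameter, 52 mm to the shoulder, 86 mm tall, about 110 g, black screw cap of 26 mm diameter on the top 22 mm. The point lies on the bottle's axis half-way up, 43 mm above its foot; z runs from foot to cap. It starts in one of the carton's cells, tipped with the carton; None if absent.
- pocket1 (a point): middle of the floor of a square pocket (70 x 70 mm) of the bottle caddy, a fixed aluminium tray of four pockets with a post at its near and far end; axes: x from the near post to the far post, z up. Floor 5 mm, outer walls 28 mm, cross dividers 22 mm above the bench. Near left.
- pocket2 (a point): middle of the floor of a square pocket (70 x 70 mm) of the bottle caddy, a fixed aluminium tray of four pockets with a post at its near and far end; axes: x from the near post to the far post, z up. Floor 5 mm, outer walls 28 mm, cross dividers 22 mm above the bench. Far left.
- pocket3 (a point): middle of the floor of a square pocket (70 x 70 mm) of the bottle caddy, a fixed aluminium tray of four pockets with a post at its near and far end; axes: x from the near post to the far post, z up. Floor 5 mm, outer walls 28 mm, cross dividers 22 mm above the bench. Near right.
- pocket4 (a point): middle of the floor of a square pocket (70 x 70 mm) of the bottle caddy, a fixed aluminium tray of four pockets with a post at its near and far end; axes: x from the near post to the far post, z up. Floor 5 mm, outer walls 28 mm, cross dividers 22 mm above the bench. Far right.
- stud (a point): The T-head stud on the caddy's near post, on the stud's axis at the underside of its head. Axes are the caddy's (x to the far post). Shank 10 mm diameter; head 36 mm long (along x) x 10 mm wide x 6 mm thick, above this point; the post's flat top (22 x 36 mm) lies 16 mm below this point, 70 mm above the bench.
- fork (a point): Middle of the flat ledge (22 x 40 mm, 70 mm above the bench) on the caddy's far post, 188 mm from the stud, on which the keeper's tongue rests between two low cheeks (29 mm apart, 5 mm high). Axes are the caddy's.
- button (a joint): Steel turn button on the far post, turning about a vertical axis. 0: its arm points to the caddy's left (+y), clear of the fork; 1.57 (its stop): its arm points back over the fork towards the stud and holds the tongue down (underside 6.5 mm above the ledge). It turns counter-clockwise from above when it closes, stays where it is left, and needs about 0.04 Nm.
- button_pivot (a point): Pivot of the turn button, at the underside of its arm; 38 mm beyond the fork.
- button_pin (a point): Upright round steel thumb pin on the end of the turn button's arm, 10 mm diameter, 26 mm high; the point lies on the pin's axis half-way up, 34 mm from the pivot's axis.
- keeper_grip (a point): Keeper: flat steel strip 232 mm long, 34 mm wide, 4 mm thick (about 180 g), lying flat on the bench. The point is the middle of its upright black grip bar (44 mm long along x, 12 mm thick, 30 mm high, standing on the strip), 20 mm above the strip's underside. x runs along the strip from the eye to the tongue, z up.
- keeper_eye (a point): Middle of the keeper's oblong eye, a slot right through the strip, 32 mm long (along x) x 18 mm wide, with a 10 mm rim beyond it at the strip's end; half-way through the thickness, 96 mm from the grip.
- keeper_tongue (a point): Point on the keeper's tongue (20 mm wide, the strip's other end) that lies over the middle of the fork when the eye is centred on the stud; 92 mm from the grip, 18 mm from the tongue's tip, half-way through the thickness.
- solder_reel: Reel of solder with blue flanges, 52 mm diameter, 38 mm high, a bystander; origin under its centre.
- side_cutters: Red side cutters, 119 mm long, 13 mm high, a bystander; origin under the centre.
- tip_tinner: Small round jar, 30 mm diameter, 22 mm high, a bystander; origin under its centre.
- keeper: The keeper strip as a whole; origin at the middle of its underside, under the grip.

How it is judged:
By the outcome, as a careful person would: the job done as asked, in the order asked, and still so for the second after the job is handed in, with the robot touching nothing.
Of bottle1, bottle2, bottle3, bottle4 only 2 to 4 are there at a start; the rules pass over those that are not, and their reading is None.
At some moment in a run one of keeper may be knocked a few centimetres aside while the robot is not near it.
It also fails if it takes over 210 s, if anything falls off the work surface, if the arm or the gripper's body presses on something with over 40 N, if the wrist force passes 120 N, or if a joint passes its speed limit or range.

## Robot

A 6-joint arm with a two-finger parallel gripper is mounted at the origin on a cart in front of the work surface, level with it; the furniture and walls round the work are solid. World frame = base frame: x ahead of the robot, y to its left, z up, the work surface at z = 0. Lengths are in m, angles in rad, forces in N, time in s.
With the tool pointing down it reaches from about 0.275 to 0.75 m from the base axis. Payload 10.2 kg.
Tool frame: the origin (TCP) lies midway between the tips of the shut fingers; the grasp point (between the pads) lies 19 mm behind it (manip.hold_point_z is the distance from the TCP to the grasp point, in m); z points along the fingers, y is the line along which they close (so a half turn about z gives the same grasp; the last joint's range is limited). The gripper opens to 88 mm and grips with 3 to 60 N. Pads are 18 mm wide; open, the fingers measure 123 mm over their backs; the gripper's body (75 mm by 187 mm) begins 45 mm behind the grasp point.
Start: joints at [-1.326, 0.313, 1.498, -0, 1.331, -0.223], TCP at [0.237, -0.469, 0.239] pointing down, gripper open.
Joint ranges: [-2.94, 2.94], [-0.97, 2.17], [0.19, 2.56], [-1.23, 4.37], [0.02, 3.11], [-2.88, 2.88]. Speed limits (rad/s): [2.39, 2.39, 3.01, 3.14, 3.14, 3.14].

## Interface

Orientations are given as a unit quaternion [x, y, z, w].
In Python, from cell import manip gives the robot as it stands. The module is installed in compiled form; this text tells all that it offers. Calls block until the motion is done:
- manip.movep(position, orientation): joint-space move of the TCP to a pose.
- manip.move_linear(position, feed=0.15, frame=None): straight line of the TCP; frame=None keeps the orientation; feed is the mean speed in m/s.
- manip.move_j(angles): joint-space move.
- manip.grip(opening, squeeze=None): finger opening in m; squeeze is the grip in N (None keeps the last); returns when the fingers have stopped.
- manip.sleep(seconds).
- manip.ik(position, orientation): joint angles nearest the present ones, or None.
- manip.state(): the state.
- manip.capture(name): name is "scene" or "side" or "wrist"; returns a dict with "img" (384x512x3 uint8, red, green, blue), "z_map" (384x512 float32, m along the optical axis (not along the pixel's ray), 0 where there is no reading), "intrinsics" (3x3 intrinsics, pixels), "extrinsics" (4x4, takes a point from world to camera coordinates). Camera axes: x right, y down, z forward; pixel columns grow to the right and rows downward; lengths in m; the calibration is good to about 2 mm. A picture is of the moment at which its call begins.
A pose or a line that the arm cannot do raises manip.PlanningError and nothing moves.
- manip.sign_off(): hands the job in; it is judged then, once.
Trained networks look in the newest picture that a camera, given by its name, has taken for a name from the list of things; names that differ only in an ending like _2 or _b are one class to them, and where a whole thing is asked for, a point or a joint stands for the part that bears it (a point fixed in the world has none). Each returns a list of dicts, best first, with "p" (0 to 1); they miss things now and then, are a little off and sometimes report something else, mostly with a low value. They report only what shows in the picture. A call takes as long as a camera call.
- manip.boxes_of(camera, query): "location" ([column, row] in pixels, amid what is visible of it).
- manip.tip_of(camera, query): "location" ([column, row] in pixels: a listed point, or the origin of a listed thing).
The state is a dict: "time_s": time; "qpos": joint angles; "qd": joint speeds; "joint_torque": joint torques, N m; "tool_pos": TCP position; "tool_rot": TCP orientation; "wrist_force": force on the tool from outside, world axes, zero at the start; "ft_torque": the same for the moment, N m; "gripper_width": finger opening in m; "gripper_force": force on a finger pad.
Only numpy, scipy, OpenCV 4.12 (cv2) and the standard library are available. Lean on these libraries where they do the work, as an engineer would, in place of code of your own. Each camera call takes 0.05 s, during which the arm holds its last target. There are 200 camera calls.

## Working session

There is one attempt and no reset: what is moved stays moved. The work goes in short steps, each a Python script; the robot and the scene stay as the last script left them, time stands still between calls to the robot, and variables do not carry over. Pictures are saved under pics/ and viewed, at most 14 in all, crops included, and the job is handed in when it is done.

```bash
mkdir -p pics; ls; cat > h.py <<'E'
import numpy as np, cv2
from cell import manip
from scipy.spatial.transform import Rotation as R
def cap(c,name=None):
    d=manip.capture(c)
    if name: cv2.imwrite(f'pics/{name}.png',d['img'][:,:,::-1])
    return d
def unproj(d,uv,z=None,zw=None):
    K,T=d['intrinsics'],d['extrinsics']; Ti=np.linalg.inv(T)
    r=np.linalg.inv(K)@np.array([uv[0],uv[1],1.])
    if zw is not None:
        a=Ti[:3,:3]@r; return Ti[:3,3]+a*(zw-Ti[2,3])/a[2]
    if z is None:
        u,v=int(round(uv[0])),int(round(uv[1])); p=d['z_map'][max(v-1,0):v+2,max(u-1,0):u+2]; z=np.median(p[p>0]) if (p>0).any() else np.nan
    return (Ti@np.r_[r*z,1])[:3]
def proj(d,P):
    p=d['extrinsics']@np.r_[P,1]; q=d['intrinsics']@p[:3]; return q[:2]/q[2]
def cloud(d):
    K,T=d['intrinsics'],d['extrinsics']; Z=d['z_map']; v,u=np.indices(Z.shape)
    P=np.stack([u,v,np.ones_like(u)],-1)@np.linalg.inv(K).T*Z[...,None]
    Ti=np.linalg.inv(T); W=P@Ti[:3,:3].T+Ti[:3,3]; W[Z<=0]=np.nan; return W
def down(yaw,tilt=0,):
    # tool z down, tool y direction at angle yaw (from world y); columns x,y,z
    return (R.from_euler('z',yaw)*R.from_euler('y',tilt)*R.from_quat([1,0,0,0])).as_quat()
E
cat > a.py <<'E'
from h import *
names='carton_mouth carton_floor bottle1_mid pocket1 pocket2 pocket3 pocket4 stud fork button_pivot button_pin keeper_grip keeper_eye keeper_tongue solder_reel side_cutters tip_tinner'.split()
for c in ['scene','side']:
    d=cap(c,c)
    print(c,np.linalg.inv(d['extrinsics'])[:3,3].round(3))
    for n in names:
        for r in manip.tip_of(c,n)[:4]:
            if r['p']>.2: print(n,round(r['p'],2),np.round(r['location'],1),unproj(d,r['location']).round(3))
print(manip.state()['time_s'],manip.hold_point_z)
E
python3 a.py
```

```text
pics
scene [0.081 0.71  0.537]
carton_mouth 0.61 [190.9 230.8] [0.589 0.224 0.087]
carton_floor 0.9 [174.2 272.2] [0.484 0.373 0.123]
carton_floor 0.67 [208.3 250.7] [0.491 0.278 0.107]
bottle1_mid 0.55 [188.8 277.2] [0.46  0.363 0.116]
bottle1_mid 0.42 [300.  195.3] [ 0.532 -0.17   0.018]
pocket1 0.95 [292.4 206.2] [ 0.517 -0.098  0.02 ]
pocket1 0.87 [300.1 193.6] [ 0.534 -0.173  0.021]
pocket1 0.59 [313.6 211. ] [ 0.453 -0.099  0.025]
pocket1 0.58 [324.5 199.2] [ 0.472 -0.21   0.005]
pocket2 0.95 [292.4 206.2] [ 0.517 -0.098  0.02 ]
pocket2 0.87 [300.1 193.6] [ 0.534 -0.173  0.021]
pocket2 0.59 [313.6 211. ] [ 0.453 -0.099  0.025]
pocket2 0.58 [324.5 199.2] [ 0.472 -0.21   0.005]
pocket3 0.95 [292.4 206.2] [ 0.517 -0.098  0.02 ]
pocket3 0.87 [300.1 193.6] [ 0.534 -0.173  0.021]
pocket3 0.59 [313.6 211. ] [ 0.453 -0.099  0.025]
pocket3 0.58 [324.5 199.2] [ 0.472 -0.21   0.005]
pocket4 0.95 [292.4 206.2] [ 0.517 -0.098  0.02 ]
pocket4 0.87 [300.1 193.6] [ 0.534 -0.173  0.021]
pocket4 0.59 [313.6 211. ] [ 0.453 -0.099  0.025]
pocket4 0.58 [324.5 199.2] [ 0.472 -0.21   0.005]
stud 0.86
[... 1774 characters left out ...]
1  0.091]
button_pivot 0.84 [290.9 231.8] [ 0.635 -0.17   0.08 ]
button_pivot 0.68 [234.5 225. ] [0.504 0.02  0.005]
button_pin 0.48 [281.2 219. ] [ 0.616 -0.141  0.095]
button_pin 0.44 [291.8 233.4] [ 0.637 -0.171  0.077]
button_pin 0.31 [333.2 209.3] [0.759 0.119 0.002]
keeper_grip 0.86 [232.1 218.7] [0.498 0.024 0.02 ]
keeper_grip 0.47 [290.8 235.5] [ 0.635 -0.169  0.071]
keeper_eye 0.89 [195.9 221.3] [0.404 0.048 0.002]
keeper_tongue 0.85 [268.2 226.5] [0.587 0.015 0.003]
solder_reel 0.88 [334.7 207.7] [0.764 0.125 0.005]
solder_reel 0.3 [272.7 235.3] [ 0.598 -0.165  0.07 ]
side_cutters 0.63 [328.9 226.2] [0.735 0.005 0.008]
tip_tinner 0.45 [328.  248.1] [ 0.722 -0.094  0.001]
1.8 0.0187
```

```bash
python3 -c "
import cv2,numpy as np
a=cv2.imread('pics/scene.png');b=cv2.imread('pics/side.png')
a=cv2.resize(a[150:310,130:390],(800,492));cv2.imwrite('pics/s1.png',a)
b=cv2.resize(b[100:300,140:400],(780,600));cv2.imwrite('pics/s2.png',b)"
```

```text
(no output)
```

View pics/s1.png

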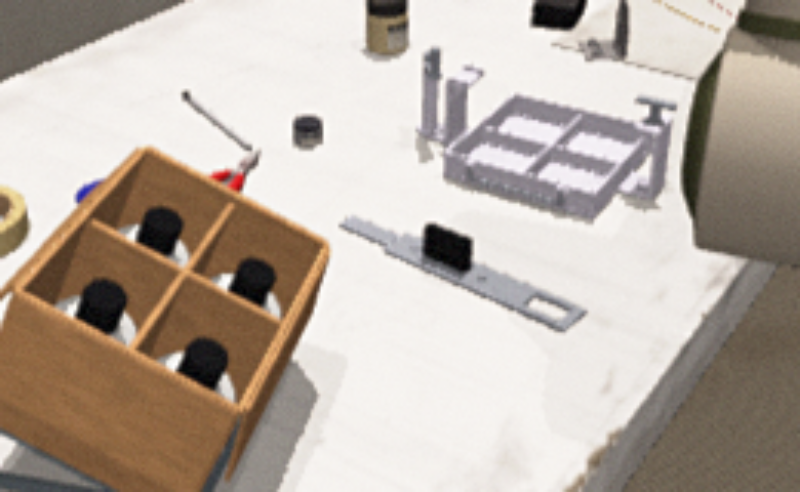

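View pics/s2.png

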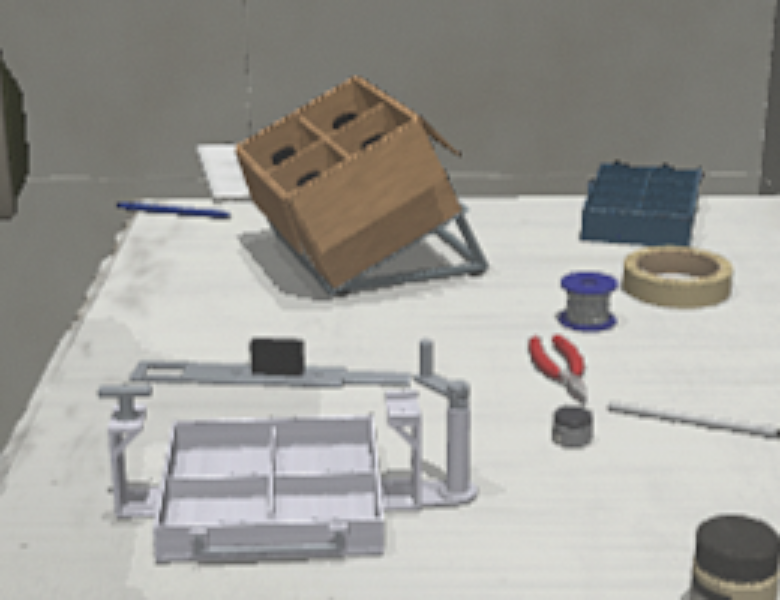

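Scene: all four cells hold a bottle. The button is partly closed, with its pin up at side pixel ~(281,219). The keeper lies between the carton and the caddy. Next I take close looks with the wrist camera.

```bash
cat > b.py <<'E'
from h import *
def look(tag,pos,q,names):
    manip.movep(pos,q); d=cap('wrist',tag); np.savez(f'pics/{tag}.npz',**d)
    C=np.linalg.inv(d['extrinsics']); print(tag,'cam',C[:3,3].round(3),'axis',C[:3,2].round(2))
    for n in names:
        for r in manip.tip_of('wrist',n)[:4]:
            if r['p']>.3: print(n,round(r['p'],2),np.round(r['location'],1),unproj(d,r['location']).round(3))
    return d
a=look('w_caddy',[0.47,-0.17,0.40],down(0),['pocket1','stud','fork','button_pivot','button_pin'])
q=(R.from_euler('y',-0.3)*R.from_quat([1,0,0,0])).as_quat()
b=look('w_carton',[0.42,0.27,0.42],q,['bottle1_mid','carton_mouth','carton_floor'])
cv2.imwrite('pics/w12.png',np.hstack([cv2.resize(x['img'][:,:,::-1],(400,300)) for x in (a,b)]))
print(manip.state()['time_s'])
E
python3 b.py
```

```text
w_caddy cam [ 0.543 -0.171  0.545] axis [-0.29  0.   -0.96]
pocket1 0.89 [279.6 143.4] [ 0.475 -0.214  0.005]
pocket1 0.83 [238.3 148.5] [ 0.466 -0.14   0.005]
pocket1 0.71 [275.2 100.5] [ 0.549 -0.205  0.004]
pocket1 0.59 [232.3 107.2] [ 0.538 -0.13   0.005]
stud 0.95 [260.6 190.1] [ 0.412 -0.179  0.092]
stud 0.51 [278.5 144.3] [ 0.473 -0.212  0.004]
fork 0.74 [252.4  63.7] [ 0.6   -0.166  0.07 ]
button_pivot 0.58 [254.   34.7] [ 0.635 -0.169  0.087]
button_pin 0.89 [235.3  49.6] [ 0.614 -0.143  0.1  ]
w_carton cam [0.447 0.269 0.581] axis [ 0.01 -0.   -1.  ]
bottle1_mid 0.76 [223.8 166.1] [0.495 0.319 0.11 ]
carton_mouth 0.6 [245.3 142. ] [0.529 0.284 0.131]
carton_mouth 0.34 [374.9 223.5] [ 0.394  0.036 -0.   ]
5.4583
```

View pics/w12.png

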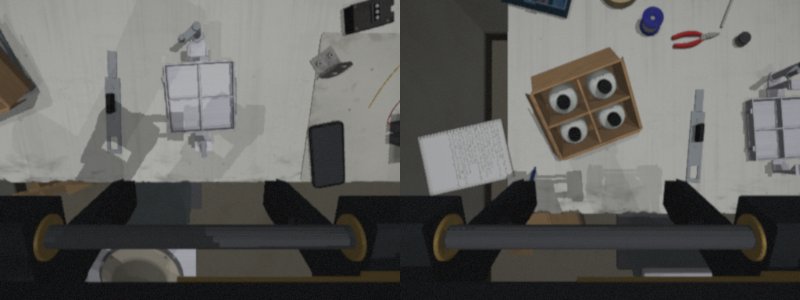

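```bash
cat > c.py <<'E'
from h import *
def L(t): 
    z=np.load(f'pics/{t}.npz'); return {k:z[k] for k in z.files}
def rect(P): 
    (c,s,a)=cv2.minAreaRect((P[:,:2]*1000).astype(np.float32)); return np.round(c,1),np.round(s,1),round(a,1)
a=L('w_caddy'); W=cloud(a)
m=(W[...,0]>.38)&(W[...,0]<.68)&(W[...,1]>-.30)&(W[...,1]<-.05)
wall=W[m&(W[...,2]>.024)&(W[...,2]<.031)]
wall=wall[np.isfinite(wall[:,0])]
print('wall',len(wall),rect(wall))
fl=W[m&(abs(W[...,2]-.005)<.0025)]
for zr in [(.066,.074),(.074,.085),(.086,.096),(.097,.125)]:
    for x0,x1 in [(.38,.45),(.56,.68)]:
        p=W[m&(W[...,2]>zr[0])&(W[...,2]<zr[1])&(W[...,0]>x0)&(W[...,0]<x1)]
        if len(p)>6: print(zr,len(p),p.mean(0).round(4),rect(p))
b=L('w_carton'); W=cloud(b); I=b['img'].astype(int)
m=(W[...,0]>.38)&(W[...,0]<.66)&(W[...,1]>.15)&(W[...,1]<.42)&(W[...,2]>.05)
dark=(I.max(-1)<70)&m
n,lab,st,ce=cv2.connectedComponentsWithStats(dark.astype(np.uint8))
for i in range(1,n):
    if st[i,4]>60:
        p=W[lab==i]; zs=p[:,2]; print('cap',st[i,4],ce[i].round(1),p.mean(0).round(4),np.ptp(p,axis=0).round(3), unproj(b,ce[i]).round(4))
brown=m&(I[...,0]-I[...,2]>30)&(~dark)
P=W[brown]
# rim points: maximal along up axis
for yaw in np.arange(-.2,.5,.05):
    n_=R.from_euler('z',yaw).apply([-np.sin(.436),0,np.cos(.436)]); h=P@n_
    print(round(yaw,2),np.percentile(h,[80,90,95,99]).round(4),(h>np.percentile(h,99.5)-.006).sum())
np.save('pics/brown.npy',P)
E
python3 c.py
```

```text
wall 781 (array([ 533.6, -171.1]), array([200.2, 157.3]), 3.5)
(0.066, 0.074) 204 [ 0.4129 -0.178   0.0697] (array([ 412.5, -178.2]), array([22.3, 35.7]), 4.0)
(0.066, 0.074) 392 [ 0.6007 -0.1672  0.07  ] (array([ 612.1, -166.3]), array([46.4, 39.8]), 3.4)
(0.074, 0.085) 285 [ 0.6193 -0.1543  0.0798] (array([ 609.4, -158.9]), array([55.3, 44.3]), 25.1)
(0.086, 0.096) 137 [ 0.4135 -0.1782  0.0916] (array([ 413.1, -178.1]), array([35. ,  9.5]), 0.4)
(0.086, 0.096) 82 [ 0.6346 -0.1622  0.0875] (array([ 625.4, -154.7]), array([12.6, 44.9]), 49.2)
(0.097, 0.125) 53 [ 0.6152 -0.139   0.1064] (array([ 615.7, -138.8]), array([8.9, 9. ]), 55.4)
cap 480 [281.8 101.3] [0.5988 0.227  0.1048] [0.079 0.03  0.106] [0.5988 0.2269 0.1059]
cap 249 [261.3 110.6] [0.5754 0.2603 0.1354] [0.027 0.026 0.032] [0.5752 0.2603 0.1365]
cap 303 [182.6 135.8] [0.5435 0.3849 0.1064] [0.077 0.029 0.102] [0.5434 0.3851 0.1066]
cap 259 [208.9 130.7] [0.545  0.3387 0.1357] [0.027 0.024 0.04 ] [0.5448 0.3386 0.1367]
cap 266 [295.7 142.5] [0.5361 0.2023 0.0867] [0.063 0.024 0.076] [0.5361 0.2023 0.0874]
cap 92 [178.9 15
[... 324 characters left out ...]
02 0.1079]
cap 50682 [256.3 318.2] [0.417  0.2691 0.5012] [0.042 0.146 0.108] [0.4155 0.2689 0.5027]
-0.2 [-0.0591 -0.048   0.3066  0.3146] 305
-0.15 [-0.0684 -0.0579  0.3001  0.3064] 320
-0.1 [-0.0768 -0.0674  0.294   0.2986] 453
-0.05 [-0.0851 -0.0763  0.2883  0.2912] 521
-0.0 [-0.0926 -0.0846  0.2824  0.2846] 544
0.05 [-0.0997 -0.0923  0.2767  0.2797] 505
0.1 [-0.1061 -0.0994  0.271   0.2758] 426
0.15 [-0.1117 -0.1059  0.2655  0.2723] 263
0.2 [-0.1166 -0.1118  0.2604  0.2693] 249
0.25 [-0.1209 -0.1171  0.2557  0.2668] 249
0.3 [-0.1242 -0.1217  0.2516  0.2647] 249
0.35 [-0.1268 -0.1254  0.248   0.2632] 251
0.4 [-0.1284 -0.1265  0.245   0.2621] 251
0.45 [-0.1292 -0.1258  0.2424  0.2616] 251
```

```bash
cat > d.py <<'E'
from h import *
z=np.load('pics/w_carton.npz'); b={k:z[k] for k in z.files}; W=cloud(b); I=b['img'].astype(int)
yaw=.366; A=R.from_euler('z',yaw)*R.from_euler('y',-.436)  # carton frame: x slope, y, z cell axis
m=(W[...,0]>.38)&(W[...,0]<.66)&(W[...,1]>.15)&(W[...,1]<.42)&(W[...,2]>.05)&(W[...,2]<.3)
n,lab,st,ce=cv2.connectedComponentsWithStats((m&(I.max(-1)<70)).astype(np.uint8))
for c in [(261.3,110.6),(208.9,130.7),(273.6,152.5),(223.2,171.6)]:
    i=np.argmin(np.hypot(*(ce-c).T)); q=A.inv().apply(W[lab==i]); h=np.percentile(q[:,2],85)
    t=q[abs(q[:,2]-h)<.004]; mid=(t.max(0)+t.min(0))/2; print(len(t),np.ptp(t,axis=0).round(4),mid.round(4),t.mean(0).round(4),A.apply(t.mean(0)).round(4))
P=W[m]; q=A.inv().apply(P); print(np.percentile(q[:,2],[90,95,97,99,99.7]).round(4))
h=np.percentile(q[:,2],98); t=q[(q[:,2]>h-.004)&(q[:,2]<h+.004)]
(c,s,a)=cv2.minAreaRect((t[:,:2]*1000).astype(np.float32)); print('rim',c,s,a,t[:,2].mean())
E
python3 d.py
```

```text
219 [0.0259 0.0236 0.0058] [ 0.6279  0.0359 -0.1424] [ 0.6281  0.0362 -0.1421] [0.5747 0.259  0.1364]
239 [0.0252 0.0251 0.0053] [ 0.628   0.1213 -0.142 ] [ 0.6283  0.1212 -0.1421] [0.5445 0.3384 0.1365]
192 [0.025  0.0246 0.0055] [ 0.5584  0.0382 -0.1424] [ 0.5586  0.0382 -0.1422] [0.5152 0.2384 0.107 ]
194 [0.0247 0.0246 0.0053] [ 0.5582  0.1253 -0.1426] [ 0.5589  0.1254 -0.1422] [0.4843 0.3199 0.1072]
[-0.128  -0.1272 -0.1267 -0.1261 -0.1256]
rim (596.3779296875, 81.44275665283203) (150.8151092529297, 181.93655395507812) 0.030451707541942596 -0.12764200769847683
```

```bash
cat >> h.py <<'E'
YC=.366; AC=R.from_euler('z',YC)*R.from_euler('y',-.436)
Y=.06; STUD=np.array([.4131,-.178,.086]); RC=R.from_euler('z',Y)
def cad(x,y,z): # caddy frame, origin bench below stud
    return np.array([STUD[0],STUD[1],0])+RC.apply([x,y,z])
caps=[(.6281,.0361),(.6281,.1213),(.5585,.0382),(.5585,.1254)]; cy=[.0384,.1244,.0384,.1244]
pock=[(131,37),(131,-37),(57,37),(57,-37)]
def qd(A,flip): return (A*R.from_rotvec([0,np.pi,0] if flip else [np.pi,0,0])).as_quat()
def st(t=''):
    s=manip.state(); print(t,round(s['time_s'],1),s['tool_pos'].round(4) if hasattr(s['tool_pos'],'round') else np.round(s['tool_pos'],4),'w',round(s['gripper_width'],4),'gf',np.round(s['gripper_force'],1),'F',np.round(s['wrist_force'],1))
def bottle(i,flip=False):
    x,y=caps[i]; y=(y+cy[i])/2; g=lambda h: AC.apply([x,y,-.142+h])
    manip.grip(.036); manip.movep(g(.06),qd(AC,flip)); manip.move_linear(g(-.020),feed=.12); st('at cap')
    manip.grip(.015,30); st('grip'); manip.move_linear(g(.098),feed=.15); st('drawn')
    if not .02<manip.state()['gripper_width']<.032: raise SystemExit('lost')
    u,v=np.array(pock[i])/1000; q=qd(RC,flip)
    manip.movep(cad(u,v,.21),q); manip.move_linear(cad(u,v,.0725),feed=.12); st('placed')
    manip.grip(.042); manip.move_linear(cad(u,v,.17),feed=.2); st('up')
E
cat > e.py <<'E'
from h import *
for f in (False,True):
    for P,q in [(AC.apply([*caps[0],-.162]),qd(AC,f)),(AC.apply([*caps[3],-.04]),qd(AC,f)),(cad(.131,.037,.0725),qd(RC,f)),(cad(.057,-.037,.2),qd(RC,f))]:
        j=manip.ik(P,q); print(f,None if j is None else np.round(j,2))
E
python3 e.py
```

```text
False [0.21 0.49 1.65 0.12 0.58 1.33]
False [ 0.39  0.18  1.84 -0.01  0.68  1.6 ]
False [-0.45  0.57  1.59 -0.    0.99  1.06]
False [-0.65  0.33  1.58 -0.    1.23  0.86]
True [ 0.21  0.49  1.65  0.12  0.58 -1.81]
True [ 0.39  0.18  1.84 -0.01  0.68 -1.54]
True [-0.45  0.57  1.59  0.    0.99 -2.08]
True [-0.65  0.33  1.58  0.    1.23 -2.28]
```

```bash
python3 -c "
from h import *
bottle(0)
cap('side','p1')"; python3 -c "
import cv2
b=cv2.imread('pics/p1.png')
cv2.imwrite('pics/p1c.png',cv2.resize(b[100:300,140:400],(520,400)))"
```

```text
at cap 8.2 [0.5823 0.2632 0.1192] w 0.036 gf 0.0 F [ 0.4 -0.3  0.4]
grip 8.5 [0.5825 0.263  0.1193] w 0.025 gf 29.9 F [-1.8 -2.   3.9]
drawn 9.4 [0.5354 0.2451 0.2242] w 0.0252 gf 29.9 F [-0.3  0.2 -2.4]
placed 12.1 [ 0.542  -0.1333  0.0732] w 0.0251 gf 29.9 F [ 0.8  0.5 -1.6]
up 13.2 [ 0.5412 -0.133   0.1689] w 0.0419 gf 0.0 F [-0.7  0.4  0.4]
```

View pics/p1c.png

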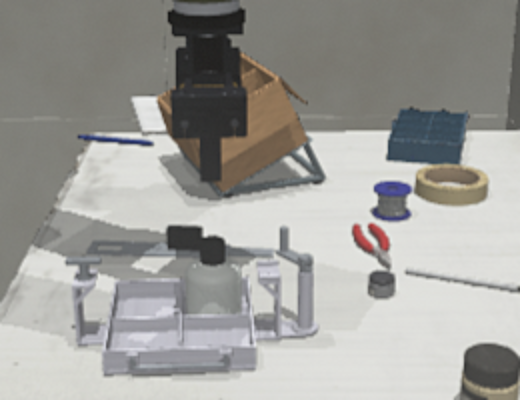

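The first bottle stands upright in the far left pocket (crop px ~(210,285)). Now the other three.

```bash
cat > f.py <<'E'
from h import *
for i in (1,2,3): bottle(i)
manip.movep([.44,-.10,.40],down(Y)); d=cap('wrist','w3'); np.savez('pics/w3.npz',**d)
for n in ['bottle1_mid','keeper_grip','keeper_eye','keeper_tongue','button_pin','stud']:
    for r in manip.tip_of('wrist',n)[:4]:
        if r['p']>.4: print(n,round(r['p'],2),np.round(r['location'],1),unproj(d,r['location']).round(3))
E
python3 f.py
```

```text
at cap 16.1 [0.5518 0.343  0.1191] w 0.0359 gf 0.0 F [-0.4 -0.2  0. ]
grip 16.4 [0.5518 0.343  0.1192] w 0.0252 gf 29.9 F [-0.7 -1.8  3.3]
drawn 17.3 [0.5048 0.325  0.2242] w 0.0251 gf 30.0 F [-1.2  0.3 -1.8]
placed 20.6 [ 0.5464 -0.2073  0.0732] w 0.0255 gf 30.0 F [-1.  -0.1 -0.5]
up 21.6 [ 0.5456 -0.2068  0.1688] w 0.0423 gf 0.0 F [ 0.   0.7 -0.2]
at cap 24.4 [0.5231 0.2413 0.0895] w 0.0362 gf 0.0 F [-0.7 -0.5  0.5]
grip 24.7 [0.5231 0.2414 0.0897] w 0.0251 gf 30.0 F [-1.8 -2.5  4.6]
drawn 25.6 [0.4761 0.2235 0.1951] w 0.0254 gf 30.0 F [-0.  -0.6 -1.4]
placed 28.3 [ 0.4681 -0.1378  0.0731] w 0.0251 gf 30.0 F [ 0.5  0.2 -0.9]
up 29.3 [ 0.4673 -0.1374  0.1691] w 0.042 gf 0.0 F [-0.7  0.8 -1.1]
at cap 32.1 [0.4921 0.3223 0.0895] w 0.0359 gf 0.0 F [-1.1  0.4 -0.1]
grip 32.4 [0.4921 0.3225 0.0897] w 0.0249 gf 30.0 F [-2.   0.6  4. ]
drawn 33.3 [0.4452 0.3043 0.195 ] w 0.0253 gf 30.0 F [ 0.4 -0.3 -1.6]
placed 36.5 [ 0.4725 -0.2117  0.0731] w 0.025 gf 30.0 F [ 0.2 -0.2 -0.3]
up 37.6 [ 0.4718 -0.2112  0.169 ] w 0.0419 gf 0.0 F [0.2 0.5 0.2]
bottle1_mid 0.95 [324.7 134.7] [ 0.475 -0.202  0.091]
keeper_grip 0.63 [202.5 123.7] [ 0.474 -0.006  0.014]
keeper_eye 0.68 [195.8 175.1] [ 0.378  0.008 -0.   ]
keeper_eye 0.53 [314.7  11.3] [ 0.637 -0.169  0.087]
keeper_tongue 0.87 [206.2  69.9] [ 0.562 -0.01   0.004]
button_pin 0.95 [291.3  27.4] [ 0.612 -0.137  0.106]
button_pin 0.52 [317.2 130.7] [ 0.478 -0.196  0.064]
stud 0.88 [305.3 171.7] [ 0.417 -0.179  0.092]
```

View pics/w3.png

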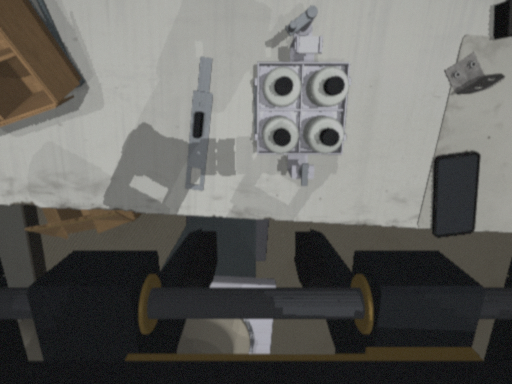

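All four bottles are in the caddy, and the keeper has been knocked to around px (200,125). Next I turn the button open.

```bash
cat >> h.py <<'E'
def button(p0,p1,n=6,z=.088,over=0):
    P=lambda f,z: cad(.226-.034*np.sin(f),.034*np.cos(f),z)
    q=lambda f: down(np.pi/2+Y+f)
    manip.grip(.030); manip.movep(P(p0,.15),q(p0)); manip.move_linear(P(p0,z),feed=.1); st('at pin')
    manip.grip(.005,6); st('held')
    for f in np.linspace(p0,p1+over,n)[1:]:
        manip.move_linear(P(f,z),feed=.05,frame=q(f)); st(f'{f:.2f}')
    manip.grip(.030); manip.move_linear(P(p1+over,.17),feed=.15); st('off')
E
cat > g.py <<'E'
from h import *
button(.68,-.03)
manip.movep([.44,-.08,.40],down(Y)); d=cap('wrist','w4'); np.savez('pics/w4.npz',**d)
W=cloud(d); m=(W[...,0]>.58)&(W[...,0]<.70)&(W[...,1]>-.2)&(W[...,1]<-.08)&(W[...,2]>.097)&(W[...,2]<.13)
print('pin',W[m].mean(0),m.sum(),'expect',cad(.226,.034,.1))
cv2.imwrite('pics/w4c.png',cv2.resize(d['img'][:210,150:400,::-1],(750,630))[:600])
# keeper
m=(W[...,0]>.30)&(W[...,0]<.64)&(W[...,1]>-.08)&(W[...,1]<.10)
s=W[m&(W[...,2]>.0025)&(W[...,2]<.008)]; b=W[m&(W[...,2]>.028)&(W[...,2]<.04)]
print(len(s),cv2.minAreaRect((s[:,:2]*1e3).astype(np.float32)),len(b),cv2.minAreaRect((b[:,:2]*1e3).astype(np.float32)),b.mean(0))
for n in ['keeper_grip','keeper_eye','keeper_tongue']:
    for r in manip.tip_of('wrist',n)[:2]: print(n,round(r['p'],2),np.round(r['location'],1),unproj(d,r['location']).round(3))
E
python3 g.py
```

```text
at pin 42.0 [ 0.6161 -0.1395  0.0887] w 0.0299 gf 0.0 F [-0.2 -0.4  0.6]
held 42.4 [ 0.6159 -0.1393  0.0884] w 0.0096 gf 6.0 F [-0.1  1.   2.7]
0.54 42.7 [ 0.6199 -0.1364  0.0884] w 0.0097 gf 6.0 F [ 0.4 -0.6  2.8]
0.40 43.0 [ 0.624  -0.1342  0.0883] w 0.0095 gf 6.0 F [ 0.9 -1.5  4.3]
0.25 43.3 [ 0.6284 -0.1325  0.0883] w 0.0095 gf 6.0 F [ 1.1 -2.9  4. ]
0.11 43.6 [ 0.633  -0.1314  0.0883] w 0.0094 gf 6.0 F [ 1.4 -3.3  4.3]
-0.03 43.9 [ 0.636  -0.1307  0.0876] w 0.0095 gf 6.0 F [-7.3 -3.5  7.4]
off 45.1 [ 0.6373 -0.1303  0.169 ] w 0.0301 gf 0.0 F [-0.  -0.4  0.5]
pin [ 0.63475218 -0.13045722  0.10561893] 69 expect [ 0.63665455 -0.13050932  0.1       ]
1711 ((472.4085693359375, 2.9401168823242188), (165.7568817138672, 327.6615295410156), 89.90058135986328) 190 ((473.5364685058594, 0.8294153213500977), (12.334101676940918, 42.588619232177734), 85.14878845214844) [4.74063063e-01 2.33366748e-04 3.31742182e-02]
keeper_grip 0.71 [211.3 125.4] [ 0.474 -0.004  0.033]
keeper_eye 0.66 [205.5 176.8] [ 0.376  0.01  -0.   ]
keeper_tongue 0.83 [219.7  69.8] [ 0.565 -0.012  0.004]
```

View pics/w4c.png

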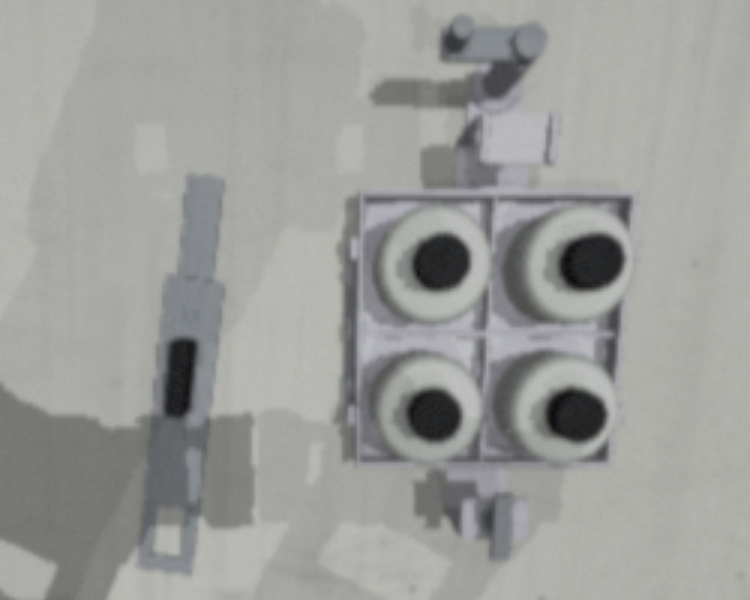

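The button now points left, clear of the fork (pin at crop px (460,35)). The keeper lies at about -5°. One closer look gives its yaw, then I grasp it.

```bash
cat > k.py <<'E'
from h import *
manip.grip(.06); manip.movep([.43,0.0,.25],down(np.pi/2-.09)); d=cap('wrist','w5'); np.savez('pics/w5.npz',**d)
W=cloud(d); x,y,z=W[...,0],W[...,1],W[...,2]
m=(x>.30)&(x<.64)&(abs(y)<.06)
b=W[m&(z>.029)&(z<.04)]
for lo in (.002,.003):
    k=(m&(z>lo)&(z<.0065)).astype(np.uint8); n,l,s,c=cv2.connectedComponentsWithStats(k); i=1+np.argmax(s[1:,4]); P=W[l==i]
    print(len(P),cv2.minAreaRect((P[:,:2]*1e3).astype(np.float32)),np.ptp(P,axis=0))
    A=np.polyfit(P[:,0],P[:,1],1); print('yaw',np.arctan(A[0]),'y at .474',np.polyval(A,.474))
print(len(b),cv2.minAreaRect((b[:,:2]*1e3).astype(np.float32)),b.mean(0))
for n_ in ['keeper_grip','keeper_eye','keeper_tongue']:
    for r in manip.tip_of('wrist',n_)[:2]: print(n_,round(r['p'],2),np.round(r['location'],1),unproj(d,r['location']).round(3))
E
python3 k.py
```

```text
3179 ((466.9748840332031, 1.4364681243896484), (33.97360610961914, 231.72911071777344), 84.75015258789062) [0.23166427 0.04769549 0.00420057]
yaw -0.08469985303490259 y at .474 0.002174283358914224
2741 ((466.9776916503906, 1.8187141418457031), (33.79484939575195, 231.55068969726562), 84.98611450195312) [0.23142503 0.04769549 0.00320374]
yaw -0.08498252569676314 y at .474 0.0021876477445555223
323 ((473.0023193359375, 2.0793871879577637), (10.910487174987793, 43.75611114501953), 84.80875396728516) [0.4729936  0.00207686 0.03326016]
keeper_grip 0.69 [290.4 160.1] [0.474 0.003 0.034]
keeper_eye 0.71 [214.7 157.2] [0.377 0.01  0.   ]
keeper_tongue 0.91 [359.8 159.3] [ 0.569 -0.01   0.004]
keeper_tongue 0.21 [484.  116.8] [0.72  0.032 0.012]
```

View pics/w5.png

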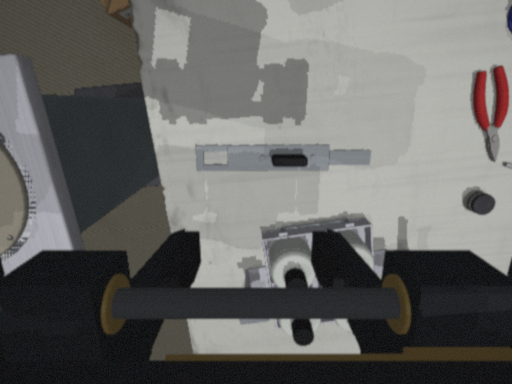

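```bash
cat >> h.py <<'E'
HZ=.0065
OFF=np.zeros(3) # correction, world
def strip(E,th):
    """TCP pose with slot's near inner top corner at E=(x,z) mm in caddy frame relative to head underside, strip tilted th (tongue up)"""
    K=RC*R.from_euler('y',-th)
    s=K.apply([-.112,0,.004]); t=K.apply([0,0,HZ])
    P=cad(E[0]/1e3,0,.086+E[1]/1e3)-s+t+OFF
    return P,(K*R.from_euler('z',np.pi/2)*R.from_quat([1,0,0,0])).as_quat()
TH=np.radians(33)
E
cat > m.py <<'E'
from h import *
path=[((-24,130),TH),((-24,30),TH),((-23,-3.5),TH),((-7,-3.5),TH),((-7,-4),.3),((-7,-4),0),((-16,-12),0)]
for e,t in path:
    p,q=strip(e,t); j=manip.ik(p,q); print(e,p.round(3),None if j is None else np.round(j,2))
k=-.089; P=np.array([.473,.0018,0]); q=down(np.pi/2+k)
manip.grip(.060); manip.movep(P+[0,0,.09],q); manip.move_linear(P+[0,0,HZ],feed=.08); st('down')
manip.grip(.035,55); st('grip'); manip.move_linear(P+[0,0,.15],feed=.12); st('lift')
p,q=strip(*path[0]); manip.movep(p,q); st('stage')
p,q=strip(*path[1]); manip.move_linear(p,feed=.08); manip.sleep(.3); st('pre')
d=cap('side','k1')
K=RC*R.from_euler('y',-TH); E=cad(-.024,0,.116)
for nm,v in [('keeper_eye',[.016,0,-.002]),('keeper_grip',[.112,0,.016]),('keeper_tongue',[.204,0,-.002])]:
    X=E+K.apply(v); print(nm,X.round(4),proj(d,X).round(1),[(round(r['p'],2),np.round(r['location'],1),unproj(d,r['location']).round(3)) for r in manip.tip_of('side',nm)[:2]])
print('stud',proj(d,STUD),[(r['p'],r['location']) for r in manip.tip_of('side','stud')[:1]])
im=d['img'][130:290,150:340,::-1]; cv2.imwrite('pics/k1c.png',cv2.resize(im,(712,600),interpolation=cv2.INTER_CUBIC))
E
python3 m.py
```

```text
(-24, 130) [ 0.482 -0.174  0.279] [-0.78  0.01  1.85  0.53  0.94 -1.09]
(-24, 30) [ 0.482 -0.174  0.179] [-0.78  0.14  2.    0.68  0.71 -1.3 ]
(-23, -3.5) [ 0.483 -0.174  0.146] [-0.78  0.2   2.04  0.76  0.63 -1.4 ]
(-7, -3.5) [ 0.499 -0.173  0.146] [-0.75  0.23  2.    0.74  0.62 -1.36]
(-7, -4) [ 0.512 -0.172  0.117] [-0.63  0.36  1.82  0.28  0.75 -0.87]
(-7, -4) [ 0.518 -0.172  0.084] [-0.53  0.53  1.62 -0.    1.   -0.59]
(-16, -12) [ 0.509 -0.172  0.076] [-0.54  0.52  1.65 -0.    0.97 -0.6 ]
down 50.6 [0.4733 0.0017 0.0069] w 0.0599 gf 0.0 F [0.9 0.5 0. ]
grip 51.0 [0.4732 0.0018 0.0067] w 0.0434 gf 55.0 F [-1.5  0.2  3.4]
lift 52.4 [0.4727 0.0019 0.1494] w 0.044 gf 55.0 F [-0.2 -0.3 -2.1]
stage 53.3 [ 0.4814 -0.1733  0.2782] w 0.0432 gf 55.0 F [-0.  -0.  -1.6]
pre 55.0 [ 0.4816 -0.1739  0.1792] w 0.0435 gf 55.0 F [-0.1  0.3 -2. ]
keeper_eye [ 0.4036 -0.1786  0.123 ] [175.4 214.6] [(0.63, array([177.6, 213.8]), array([ 0.41 , -0.189,  0.129]))]
keeper_grip [ 0.4742 -0.1743  0.1904] [209.1 182.1] [(0.97, array([212.4, 183.9]), array([ 0.481, -0.179,  0.189])), (0.72, array([253.2, 165.1]), array([ 0.561, -0.177,  0.226]))]
keeper_tongue [ 0.561  -0.1691  0.2254] [253.3 163.9] [(0.64, array([336. , 206.2]), array([0.767, 0.128, 0.008])), (0.58, array([254.6, 164.5]), array([ 0.564, -0.177,  0.227]))]
stud [181.51032404 231.17171799] [(0.62, [179.7, 230.1])]
```

View pics/k1c.png

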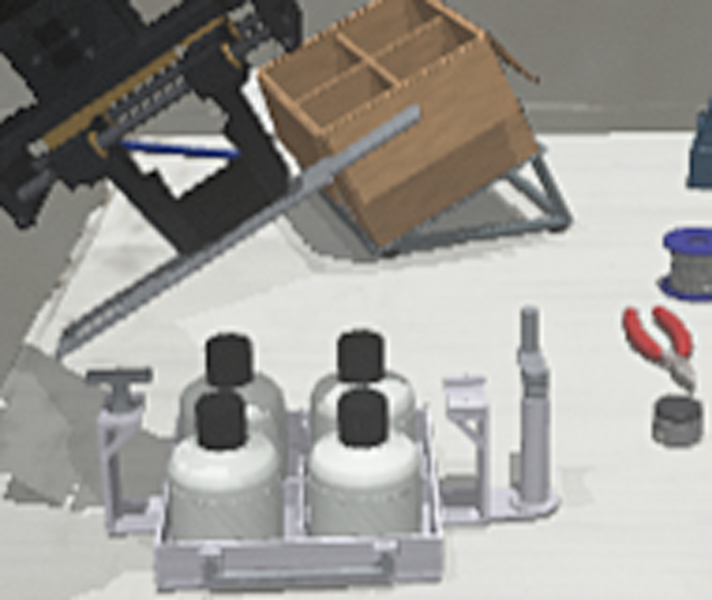

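```bash
cat > n.py <<'E'
from h import *
d=cap('side'); e=cap('scene')
for nm,d in (('side',d),('scene',e)):
    W=cloud(d); C=RC.inv().apply(W.reshape(-1,3)-[STUD[0],STUD[1],0])*1e3
    C=C[np.isfinite(C[:,0])]; x,y,z=C.T
    h=C[(abs(x)<24)&(abs(y)<10)&(z>84)&(z<97)]; print(nm,'head',len(h),h.min(0).round(1),h.max(0).round(1),h.mean(0).round(1))
    S=C[(abs(y)<26)&(x>-50)&(x<190)&(z>97+.62*(x+24)-12)&(z<97+.62*(x+24)+40)]
    # strip frame
    K=R.from_euler('y',-TH); Q=K.inv().apply(S-[-24,0,116])  # E at origin
    q=Q[(Q[:,2]>-9)&(Q[:,2]<4)]
    print('strip n',len(q),'x',np.percentile(q[:,0],[0,1,99,100]).round(1),'y',np.percentile(q[:,1],[1,50,99]).round(1))
    for a,b in [(-12,2),(10,35),(40,80),(140,180),(180,235)]:
        s=q[(q[:,0]>a)&(q[:,0]<b)]
        if len(s)>5: print(a,b,len(s),'z',np.percentile(s[:,2],[5,50,95]).round(1),'y',np.percentile(s[:,1],[3,50,97]).round(1))
E
python3 n.py
```

```text
side head 78 [-17.6  -8.1  84.3] [17.8  6.5 93.4] [ 0.4 -2.1 90.2]
strip n 653 x [ -8.6  -5.9 220.4 223. ] y [-19.   -7.8  16.9]
-12 2 36 z [-3.7 -0.9 -0.2] y [-18.4  -5.1  14.5]
10 35 70 z [-4.2 -1.3  0. ] y [-17.7  -7.6  16.7]
40 80 119 z [-4.1 -0.8  0.3] y [-17.7  -8.7  16.1]
140 180 120 z [-3.5 -0.7  0.6] y [-17.9  -7.4  15.7]
180 235 104 z [-3.9 -0.9  0.2] y [-11.5  -6.7  10. ]
scene head 47 [-20.   -5.3  84.7] [14.8  8.5 93.3] [-2.7  3.5 90.5]
strip n 466 x [-11.3  -9.4 216.4 220.2] y [-16.7   6.9  18.9]
-12 2 36 z [-3.2  1.2  2.5] y [-14.1   5.7  17.2]
10 35 59 z [-2.9  0.6  2. ] y [-15.9   5.9  19.1]
40 80 106 z [-1.6  1.1  2.1] y [-13.7   4.   17.6]
140 180 78 z [-1.7  0.4  2. ] y [-12.7   4.9  17.3]
180 235 65 z [-2.   0.5  1.9] y [-8.7  3.7 12.2]
```

The held keeper is within about 1 mm of the model, and the tilt matches. I hook it on, checking force at each step.

```bash
cat > o.py <<'E'
from h import *
import h; h.OFF=RC.apply([-.001,0,0])
def go(e,t,f=.03):
    p,q=strip(e,t); manip.move_linear(p,feed=f,frame=q); s=manip.state(); st(f'{e} {t:.2f}')
    if np.linalg.norm(s['wrist_force']-np.array([0,0,-2]))>8: raise SystemExit('force')
go((-24,8),TH); go((-24,-3.5),TH,.015); go((-15,-3.5),TH,.02); go((-7,-3.5),TH,.02)
for t in (.45,.33,.2): go((-7,-4),t)
manip.sleep(.2); d=cap('side')
cv2.imwrite('pics/k2c.png',cv2.resize(d['img'][150:290,150:330,::-1],(771,600),interpolation=cv2.INTER_CUBIC))
E
python3 o.py
```

```text
(-24, 8) 0.58 56.2 [ 0.4806 -0.174   0.1572] w 0.0432 gf 55.0 F [ 0.9 -0.7 -1. ]
(-24, -3.5) 0.58 57.1 [ 0.4806 -0.174   0.1457] w 0.0431 gf 55.0 F [-0.2  0.1 -0.9]
(-15, -3.5) 0.58 57.7 [ 0.4896 -0.1733  0.1455] w 0.0432 gf 55.0 F [-0.2  0.2 -2. ]
(-7, -3.5) 0.58 58.3 [ 0.4975 -0.1729  0.1455] w 0.0434 gf 55.0 F [-0.3  0.1 -0.6]
(-7, -4) 0.45 58.9 [ 0.5046 -0.1724  0.1329] w 0.0431 gf 55.0 F [-0.6 -1.  -1.8]
(-7, -4) 0.33 59.5 [ 0.5099 -0.1721  0.1206] w 0.0433 gf 55.0 F [ 0.1 -0.2 -2.1]
(-7, -4) 0.20 60.1 [ 0.514  -0.1719  0.1067] w 0.0433 gf 55.0 F [-0.7 -0.  -1.5]
```

View pics/k2c.png

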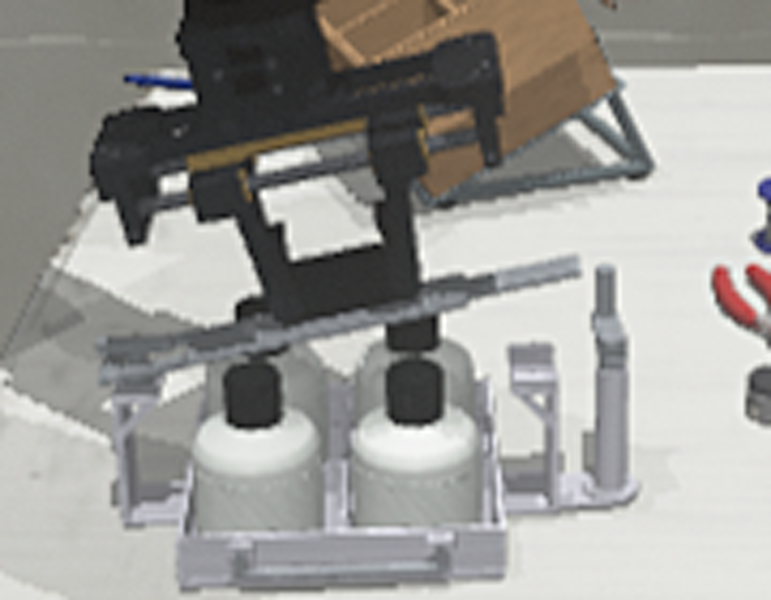

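The T-head is through the eye and the strip is coming down between the caps. I shift it back towards the centre before the last few degrees so the tongue tip clears the pivot.

```bash
cat > o2.py <<'E'
from h import *
import h; h.OFF=RC.apply([-.001,0,0])
def go(e,t,f=.03,lim=8):
    p,q=strip(e,t); manip.move_linear(p,feed=f,frame=q); s=manip.state(); st(f'{e} {t:.2f}')
    if np.linalg.norm(s['wrist_force']-np.array([0,0,-2]))>lim: raise SystemExit('force')
go((-7,-5),.1); go((-16,-5),.1,.02); go((-16,-6),.05); go((-16,-6),0); go((-16,-10),0,.02); go((-16,-12.),0,.01,15)
manip.sleep(.2); d=cap('side')
cv2.imwrite('pics/k3c.png',cv2.resize(d['img'][150:290,150:330,::-1],(771,600),interpolation=cv2.INTER_CUBIC))
E
python3 o2.py
```

```text
(-7, -5) 0.10 61.0 [ 0.5161 -0.1717  0.0946] w 0.0435 gf 55.0 F [-0.4 -0.2 -1. ]
(-16, -5) 0.10 61.6 [ 0.5071 -0.1724  0.0947] w 0.0431 gf 55.0 F [ 0.7 -0.2 -2. ]
(-16, -6) 0.05 61.9 [ 0.5078 -0.1722  0.0879] w 0.0435 gf 55.0 F [ 0.2 -0.2 -2.4]
(-16, -6) 0.00 62.3 [ 0.508  -0.1722  0.0824] w 0.0436 gf 55.0 F [-0.2  0.2 -1.3]
(-16, -10) 0.00 62.6 [ 0.5078 -0.1723  0.0785] w 0.0431 gf 55.0 F [ 0.1 -0.2 -1.7]
(-16, -12.0) 0.00 63.0 [ 0.508  -0.1724  0.0768] w 0.0435 gf 55.0 F [-1.3  0.4  2.7]
```

View pics/k3c.png

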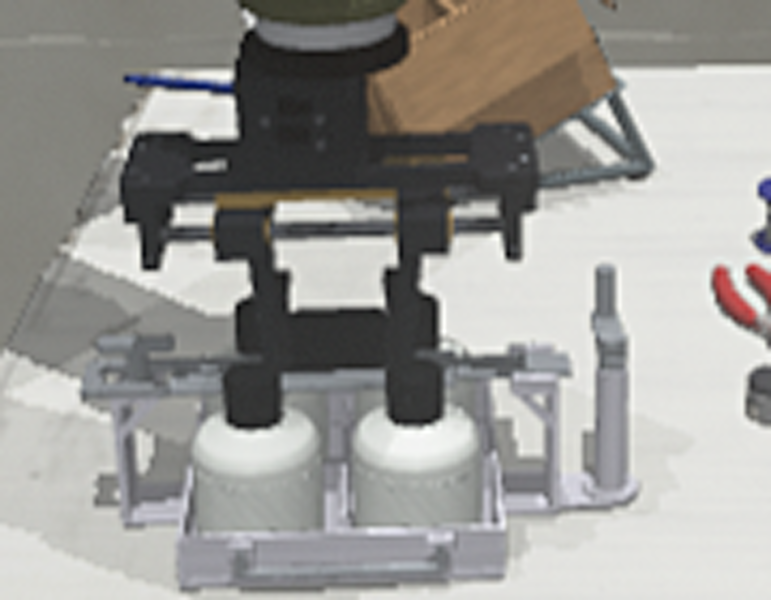

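The keeper is level and resting in the fork (contact force ~4 N). Release and check from above.

```bash
cat > r.py <<'E'
from h import *
manip.grip(.058); p=np.array(manip.state()['tool_pos']); manip.move_linear(p+[0,0,.12],feed=.1); st('up')
manip.movep([.45,-.172,.30],down(np.pi/2+Y)); d=cap('wrist','w6')
W=cloud(d); C=RC.inv().apply(W.reshape(-1,3)-[STUD[0],STUD[1],0])*1e3; C=C[np.isfinite(C[:,0])]; x,y,z=C.T
for a,b in [(-40,-18),(18,50),(120,160),(165,182),(182,215)]:
    s=C[(x>a)&(x<b)&(abs(y)<(11 if a>150 else 18))&(z>68)&(z<82)]
    if len(s)>5: print(a,b,len(s),'x',np.percentile(s[:,0],[0,100]).round(1),'y',np.percentile(s[:,1],[2,98]).round(1),'z',np.percentile(s[:,2],[5,50,95]).round(1))
h=C[(abs(x)<24)&(abs(y)<9)&(z>87)&(z<97)]; print('head',h.min(0).round(1),h.max(0).round(1))
p=C[(x>180)&(x<250)&(y>10)&(y<60)&(z>97)&(z<120)]; print('pin',p.mean(0).round(1))
E
python3 r.py
```

```text
up 65.0 [ 0.5077 -0.1722  0.1958] w 0.0579 gf 0.0 F [-0.4  0.1 -0.9]
-40 -18 157 x [-27. -18.] y [-16.4  15.8] z [72.4 73.8 74.9]
18 50 648 x [18.3 49.2] y [-16.3  15.9] z [72.6 73.9 75. ]
120 160 716 x [120.1 159.9] y [-16.3  15.9] z [72.5 73.9 75.4]
165 182 217 x [165.1 181.8] y [-9.7 10.1] z [72.3 73.8 75.1]
182 215 296 x [182.  204.6] y [-9.7 10.2] z [72.1 73.7 75. ]
head [-18.3  -4.9  88.5] [16.9  5.5 93.9]
pin [223.1  34.6 104.8]
```

View pics/w6.png

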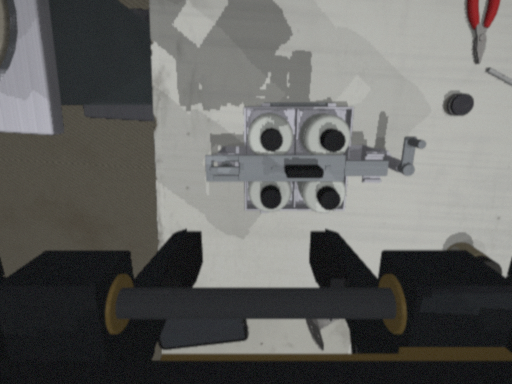

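The keeper sits level and centred under the head, with its tongue between the cheeks. Closing the button.

```bash
cat > t.py <<'E'
from h import *
button(.04,1.57,n=13,over=.08)
manip.movep([.45,-.172,.30],down(np.pi/2+Y)); d=cap('wrist','w7')
W=cloud(d); C=RC.inv().apply(W.reshape(-1,3)-[STUD[0],STUD[1],0])*1e3; C=C[np.isfinite(C[:,0])]; x,y,z=C.T
p=C[(x>170)&(x<250)&(abs(y)<60)&(z>97)&(z<120)]; print('pin',p.mean(0).round(1),len(p))
a=C[(x>205)&(x<245)&(abs(y)<25)&(z>80)&(z<96)]; print('arm',a.mean(0).round(1),a.min(0).round(1),a.max(0).round(1))
cv2.imwrite('pics/w7c.png',cv2.resize(d['img'][80:240,190:450,::-1],(780,480),interpolation=cv2.INTER_CUBIC))
E
python3 t.py
```

```text
at pin 67.9 [ 0.6356 -0.1308  0.0888] w 0.0302 gf 0.0 F [ 0.1 -1.   0.4]
held 68.3 [ 0.6355 -0.1306  0.0884] w 0.0098 gf 6.0 F [ 0.2 -0.1  1.5]
0.17 68.6 [ 0.6308 -0.1313  0.0884] w 0.0096 gf 6.0 F [-1.5  1.3  3.2]
0.31 68.9 [ 0.6265 -0.1325  0.0883] w 0.0099 gf 6.0 F [-1.7  3.3  4.8]
0.44 69.2 [ 0.6223 -0.1344  0.0882] w 0.0096 gf 6.0 F [-2.2  2.4  5.6]
0.58 69.4 [ 0.6184 -0.1369  0.0882] w 0.0094 gf 6.0 F [-3.6  2.8  6.2]
0.71 69.7 [ 0.6148 -0.1399  0.0882] w 0.0097 gf 6.0 F [-4.8  2.4  5.3]
0.85 70.0 [ 0.6117 -0.1434  0.0881] w 0.0101 gf 6.0 F [-2.8  3.6  7. ]
0.98 70.3 [ 0.609  -0.1473  0.0881] w 0.0101 gf 6.0 F [-3.9  1.9  6. ]
1.11 70.6 [ 0.607  -0.1515  0.088 ] w 0.01 gf 6.0 F [-4.2  0.8  5.4]
1.25 70.9 [ 0.6055 -0.1559  0.088 ] w 0.0098 gf 6.0 F [-3.7  0.4  4.3]
1.38 71.1 [ 0.6048 -0.1604  0.088 ] w 0.0094 gf 6.0 F [-3.9 -0.5  5.4]
1.52 71.4 [ 0.6046 -0.1648  0.088 ] w 0.0096 gf 6.0 F [-3.3 -0.1  4.8]
1.65 71.7 [ 0.605  -0.1668  0.0878] w 0.0095 gf 6.0 F [-4.1 10.8  6.3]
off 72.9 [ 0.6047 -0.169   0.169 ] w 0.0304 gf 0.0 F [-0.2  0.4 -0.6]
pin [189.3   1.  105. ] 86
arm [218.6   0.6  84. ] [205.2  -6.3  80.1] [232.1   7.6  88.7]
```

View pics/w7c.png

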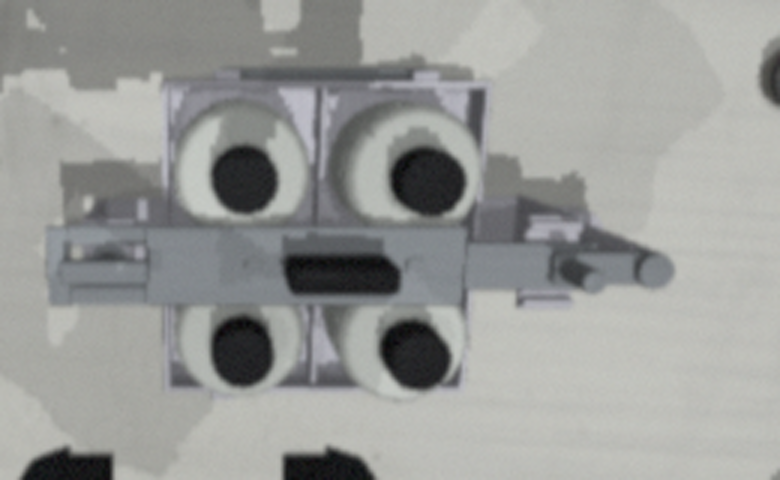

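The button is shut against its stop (10.8 N met there, arm in line with the strip). The keeper is held down and the bottles stand upright.

```bash
python3 -c "
from h import *
manip.sleep(.5); print(manip.sign_off())"
```

```text
the job is handed in; nothing more can be done
None
```

All four bottles stand upright in their own caddy pockets, the keeper lies level under the stud's head with its tongue in the fork, the button is closed to its stop over the tongue, and the job was handed in at about 75 s.

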